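Return leftover panel parts to stock and book them in

TASK

Clear the leftovers of the panel job: put the loose breaker and the two loose relays into the bins that already hold a sample of their own kind, setting them down inside rather than dropping them. Then pick up the scanner and hold it level about 5 cm over the barcode on the job card, its window centred on the barcode and its wide head across all the bars, steady for a good second, and lay it back down along the middle of its mat. Leave the tape, the jar and the screwdriver alone.

Things in the scene. Friction and masses are not known exactly. Their poses are not given: they have to be found in the camera images.
- breaker: loose two-pole circuit breaker, white plastic, standing on its rail side: 85 mm long (x) by 36 mm wide (y), 44 mm high at its ends, a middle step 45 mm long (x) and 36 mm wide rising to 66 mm, black toggle on top to 73 mm (the toggle is only seen). Origin: centre of the underside; z up. About 220 g; grasp across its 36 mm width.
- relay_1: loose plug-in relay, an upright white plastic block with a black foot, 28 (x) by 22 (y) by 36 mm high. Origin: centre of the underside; z up. About 45 g.
- relay_2: second loose relay, the same as relay_1.
- bin_breakers: fixed open grey plastic bin for breakers, outside 170 (x) by 170 (y) by 45 mm high, walls and floor 4 mm. Origin: centre of the underside on the bench. A fixed sample breaker stands inside at the far end, lying along the bin's y, from x = +38 to +74 mm, y = -43 to +43 mm, up to 77 mm above the bench; the rest of the bin is free.
- bin_relays: fixed open bin for relays, the same grey bin (170 x 170 x 45 mm, walls and floor 4 mm, origin: centre of the underside). Two fixed sample relays stand inside at the far end, from x = +49 to +71 mm, centred at y = +20 and -25 mm, their tops 40 mm above the bench; the rest is free.
- scanner: loose grey barcode scanner lying level on its mat, 180 g. Origin: underside, below the centre of mass; x points along the handle to the head, z up. Handle 28 mm wide (y), x = -75 to +30 mm, z = 18 to 46 mm, on a tail foot; head x = 30 to 70 mm, 64 mm wide (y), z = 0 to 46 mm. It reads straight down (-z) along a line parallel to its y.
- scanner_grip (a point): point in the middle of the scanner's handle at its centre of mass, 32 mm above the scanner's underside: grasp here across the 28 mm width (y).
- scanner_window (a point): centre of the scanner's black reading window, on the underside of its head, 50 mm ahead (x) of the scanner's origin.
- card: fixed job card on a flat aluminium plate, 105 (x) by 150 (y) by 4 mm, level on the bench. Origin: centre of the underside. The barcode's row of bars runs along the card's y.
- barcode (a point): centre of the barcode printed on the card, 5 mm above the bench; the barcode is 62 mm along the card's y and 30 mm along x.
- mat: fixed black rubber mat, the scanner's place, 200 (x) by 110 (y) by 3 mm thick. Origin: centre of the underside.
- tape: bystander: loose roll of black tape lying flat, 84 mm across, 19 mm high; origin: centre of the underside.
- jar: bystander: loose closed jar, 52 mm across, about 62 mm high; origin: centre of the underside.
- screwdriver: bystander: loose screwdriver lying on the bench along its x, about 200 mm long.

How it is judged:
By the outcome, as a careful person would: the job done as asked, in the order asked, and still so for the second after the job is handed in, with the robot touching nothing.
It also fails if it takes over 72 s, if anything falls off the work surface, if the arm or the gripper's body presses on something with over 40 N, if the wrist force passes 120 N, or if a joint passes its speed limit or range.

ROBOT

A 6-joint arm with a two-finger parallel gripper is mounted at the origin on the work surface. World frame = base frame: x ahead of the robot, y to its left, z up, the work surface at z = 0. Lengths are in m, angles in rad, forces in N, time in s.
With the tool pointing down it reaches from about 0.3 to 1 m from the base axis. Payload 5.1 kg.
Tool frame: the origin (TCP) lies midway between the tips of the shut fingers; the grasp point (between the pads) lies 19 mm behind it (r.tcp_to_grasp is the distance from the TCP to the grasp point, in m); z points along the fingers, y is the line along which they close (so a half turn about z gives the same grasp; the last joint's range is limited). The gripper opens to 95 mm and grips with 3 to 60 N. Pads are 20 mm wide; open, the fingers measure 119 mm over their backs; the gripper's body (75 mm by 180 mm) begins 59 mm behind the grasp point.
Start: joints at [-1.246, 0.124, 1.65, -0, 1.367, -0.083], TCP at [0.258, -0.597, 0.215] pointing down, gripper open.
Joint ranges: [-2.61, 2.61], [-1.02, 2.33], [0.03, 2.71], [-1.35, 4.49], [0.32, 2.68], [-2.91, 2.91]. Speed limits (rad/s): [2.57, 2.57, 3.14, 3.14, 3.14, 3.14].

INTERFACE

Orientations are given as a unit quaternion [w, x, y, z].
In Python, from rig import r gives the robot as it stands.
- The arm moves only by the tool move_arm, never from a script. Its argument "plan" is a list of rows, each a list of 3 entries, a list of its own where there are three numbers: the turn, a rotation vector about the tool's x, y, z each as a share of 30 degrees, from -1 to 1, then the shift along the tool's x, y, z each as a share of 200 mm, from -1 to 1, then the opening, from 0 (shut) to 1 (fully open). A call has 1 to 12 rows; each row is the pose to reach, as a shift and turn from the pose commanded when the call began, along the tool's axes at that moment; what a row does not reach only later rows make up. A row lasts 1/8 s, in which the tool goes at most 62.5 mm and 10.7 degrees, less where a joint would pass 70% of its speed; a pose out of reach is approached as far as the arm can. A call with a number of a shift or a turn outside -1 to 1 is refused whole. A call with a gripper value outside its range is refused whole. The fingers move at their own pace and stop on an object; "grip_force" is the grip in N (left out, the last holds). Time passes only in rows, so rows that repeat a pose let the fingers close. It gives the time, the measured TCP pose, the force, the opening and the grip force at its end, in the units of the state.
- r.read_state(): the state, without advancing time (a new reading comes with each control period).
- r.snapshot(name): name is "scene" or "top" or "wrist"; returns a dict with "image" (384x512x3 uint8, red, green, blue), "fovy" (degrees; the focal length in pixels is half the picture's height over the tangent of half this angle, whatever the lens; pixels are square), "cx", "cy" (the principal point, pixels), "world_to_cam" (4x4, takes a point from world to camera coordinates); the wrist camera has in their place "mount" (4x4, takes a point from camera to tool coordinates, whose origin is the TCP and whose axes are the flange's). Camera axes: x right, y up, looking along -z (the intrinsics and any distortion apply to the point x, -y, -z); pixel columns grow to the right and rows downward; lengths in m; the calibration is good to about 2 mm. The wrist camera is an equidistant fisheye: a pixel r from the principal point sees the ray r / f radians off the axis. A picture is of the moment at which its call begins: read the wrist's pose just before it. There is no depth.
- r.sign_off(): hands the job in; it is judged then, once.
The state is a dict: "time": time; "joints": joint angles; "qd": joint speeds; "tau": joint torques, N m; "eef_pos": TCP position; "eef_rot": TCP orientation; "wrist_force": force on the tool from outside, world axes, zero at the start; "ft_torque": the same for the moment, N m; "finger_gap": finger opening in m; "grasp_force": force on a finger pad.
Only numpy, scipy, OpenCV 4.12 (cv2) and the standard library are available. Lean on these libraries where they do the work, as an engineer would, in place of code of your own. Each camera call takes 0.05 s, during which the arm holds its last target. There are 200 camera calls.

## Working session

There is one attempt and no reset: what is moved stays moved. The work goes in short steps, Python scripts to look and compute and a tool call to move; the robot and the scene stay as the last step left them, time stands still between calls to the robot, and variables do not carry over. Pictures are saved under pics/ and viewed, at most 13 in all, crops included, and the job is handed in when it is done.

Besides the shell and the picture viewer there is one more tool, called after "Call:" in YAML: its name, and indented under it one key for each argument. move_arm: Moves the arm, as the interface text tells. Its arguments: {"type":"object","properties":{"plan":{"type":"array"},"grip_force":{"type":"number"}},"required":["plan"]}

```bash
mkdir -p pics; ls; python3 - <<'E'
from rig import r
import cv2
print(r.read_state())
for n in("scene","top"):
    s=r.snapshot(n); cv2.imwrite(f"pics/{n}0.png",cv2.resize(s["image"][:,:,::-1],(768,576),interpolation=cv2.INTER_CUBIC)); print({k:v for k,v in s.items() if k!="image"})
s=r.snapshot("wrist");print({k:v for k,v in s.items() if k!="image"}); print(r.tcp_to_grasp)
E
```

```text
pics
{'time': 0.0, 'joints': array([-1.24559678e+00,  1.24507581e-01,  1.65166098e+00, -1.52711202e-06,
        1.36748874e+00, -8.25826169e-02]), 'qd': array([-5.14554560e-04, -1.36383773e-03, -3.98050434e-04, -3.02702018e-04,
        1.04917669e-03, -4.06617806e-06]), 'tau': array([ 1.02843867e-03, -4.17598414e+01, -3.59931171e+01,  7.75190885e-02,
        4.92676813e-02, -1.93472224e-04]), 'eef_pos': array([ 0.25755256, -0.59610378,  0.21339314]), 'eef_rot': array([-1.02464725e-03,  9.79285569e-01,  2.02481379e-01, -1.25664913e-04]), 'wrist_force': array([0.26322303, 0.38399498, 0.33080849]), 'ft_torque': array([ 0.04725243, -0.00733881,  0.04029803]), 'grasp_force': 0.0, 'finger_gap': 0.09524706571699998}
{'fovy': 55.61837467439558, 'cx': 257.7479305880738, 'cy': 194.09072653029747, 'world_to_cam': array([[-0.8560064 ,  0.51672241,  0.01584273,  0.52447709],
       [-0.37691284, -0.64478488,  0.66497307,  0.18303106],
       [ 0.35382164,  0.56324987,  0.74669929, -1.14976273],
       [ 0.        ,  0.        ,  0.        ,  1.        ]])}
{'fovy': 45.402022921210246, 'cx': 255.38883758023445, 'cy': 192.77129008713592, 'world_to_cam': array([[ 0.02366889, -0.99932926, -0.02794302,  0.00669603],
       [ 0.9871613 ,  0.01894598,  0.15859894, -0.59556529],
       [-0.15796315, -0.03133813,  0.9869476 , -1.03853829],
       [ 0.        ,  0.        ,  0.        ,  1.        ]])}
{'fovy': 65.70646984690485, 'cx': 259.08003902279125, 'cy': 192.11443424521866, 'mount': array([[ 7.07875494e-04,  9.67317173e-01,  2.53568504e-01,
         7.00322722e-02],
       [ 9.99999666e-01, -7.88317077e-04,  2.15631624e-04,
        -4.47064747e-04],
       [ 4.08476555e-04,  2.53568267e-01, -9.67317408e-01,
        -1.70888403e-01],
       [ 0.00000000e+00,  0.00000000e+00,  0.00000000e+00,
         1.00000000e+00]])}
0.0188
```

View pics/top0.png

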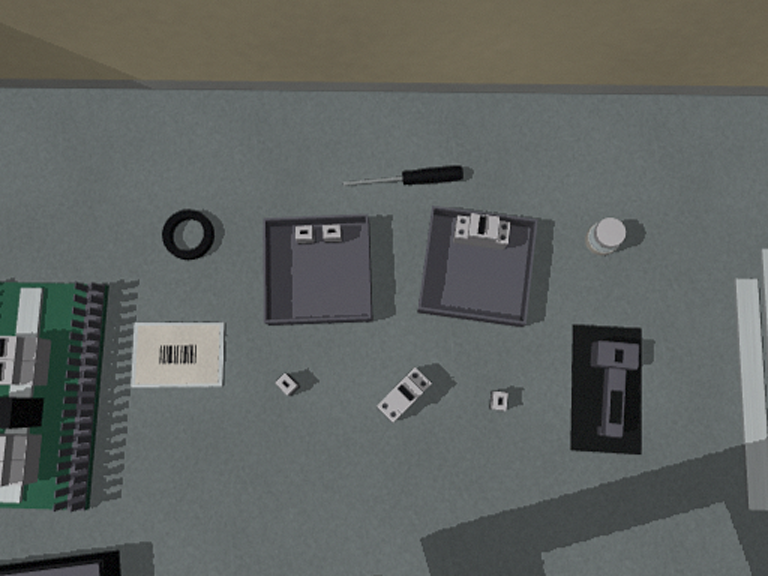

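View pics/scene0.png

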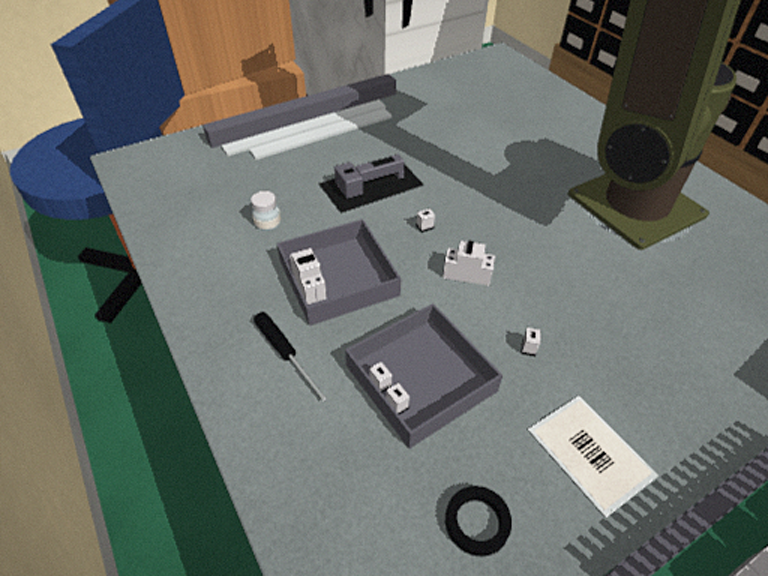

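```bash
cat > h.py <<'E'
import numpy as np, cv2
from scipy.spatial.transform import Rotation as R
from rig import r
def rot(q): return R.from_quat(np.r_[q[1:],q[0]])
def cam(name):
    st=r.read_state(); s=r.snapshot(name); im=s["image"]
    f=im.shape[0]/2/np.tan(np.radians(s["fovy"])/2)
    if name=="wrist":
        T=np.eye(4); T[:3,:3]=rot(st["eef_rot"]).as_matrix(); T[:3,3]=st["eef_pos"]; C=T@s["mount"]
    else: C=np.linalg.inv(s["world_to_cam"])
    def ray(p):
        p=np.atleast_2d(np.asarray(p,float)); d=(p-[s["cx"],s["cy"]])/f
        if name=="wrist":
            th=np.linalg.norm(d,axis=1,keepdims=True)+1e-12; d=d/th*np.sin(th); z=np.cos(th)
        else: z=np.ones((len(d),1))
        return np.c_[d[:,:1],-d[:,1:],-z]@C[:3,:3].T
    def toplane(p,z):
        v=ray(p); o=C[:3,3]; return (o+v*((z-o[2])/v[:,2:]))[:,:2]
    return im,toplane,C
def mrect(p):  # world rectangle of points: centre, long, short, angle of long side (deg)
    (cx,cy),(w,h),a=cv2.minAreaRect((np.asarray(p)*1000).astype(np.float32))
    if w<h: w,h,a=h,w,a+90
    a=(a+90)%180-90
    return np.round([cx,cy,w,h,a],1)
def plan(xyz,yaw):  # yaw deg: world direction of tool x axis, tool down; print shares
    st=r.read_state(); q=rot(st["eef_rot"])
    t=R.from_matrix(np.array([[np.cos(np.radians(yaw)),np.sin(np.radians(yaw)),0],[np.sin(np.radians(yaw)),-np.cos(np.radians(yaw)),0],[0,0,-1]]).T)
    rv=(q.inv()*t).as_rotvec(degrees=True)/30
    sh=q.inv().apply(np.asarray(xyz)-st["eef_pos"])/.2
    print("turn",np.round(rv,3),"shift",np.round(sh,3),"t",round(st["time"],2))
def yawnow():
    x=rot(r.read_state()["eef_rot"]).as_matrix()[:,0]; return np.degrees(np.arctan2(x[1],x[0]))
E
python3 - <<'E'
from h import *
im,P,C=cam("top"); print("cam",C[:3,3],"yaw",yawnow())
g=im.min(2); 
for nm,m in(("white",(g>130)),("black",(im.max(2)<32))):
    m=m.astype(np.uint8)
    cs,_=cv2.findContours(m,cv2.RETR_EXTERNAL,cv2.CHAIN_APPROX_NONE)
    for c in cs:
        if cv2.contourArea(c)>20:
            u=c[:,0,:]; cc=u.mean(0)
            if cc[0]<88 or cc[0]>460: continue
            z=.036 if nm=="white" else .003
            print(nm,cc.round(),cv2.contourArea(c),mrect(P(u,z)))
cv2.imwrite("pics/crop.png",cv2.resize(im[210:310,80:440,::-1],None,fx=2.2,fy=2.2,interpolation=cv2.INTER_NEAREST))
E
```

```text
cam [ 0.42370973 -0.01457074  1.119626  ] yaw 23.366762826273007
white [333. 267.] 88.0 [ 426.7 -164.2   26.5   21.1   -5.7]
white [190. 256.] 90.5 [444.9 170.   25.3  21.3  47.3]
white [270. 260.] 328.0 [433.  -15.8  84.   34.4 -44. ]
white [118. 236.] 2500.0 [486.7 344.  144.9 102.2 -88.2]
white [220. 154.] 74.5 [691.1 106.9  26.8  20.1 -88.1]
white [202. 154.] 72.5 [690.  152.   24.4  20.2 -87.7]
white [396. 159.] 46.5 [ 685.5 -314.6   47.3   17.5   10.8]
white [407. 154.] 261.0 [ 698.5 -342.2   44.9   42.8   -1.4]
white [318. 151.] 246.5 [ 703.  -128.8   67.2   41.4   83.5]
black [270. 261.] 22.5 [436.4 -18.8  25.3   6.8  46.5]
black [404. 260.] 3651.5 [ 450.  -336.3  196.8  106.9   -2. ]
black [321. 150.] 24.5 [ 713.6 -139.7   26.8    8.3   -6.9]
black [125. 156.] 831.5 [689.5 350.8  87.3  81.2  47.2]
black [288. 117.] 311.5 [798.7 -56.9  98.1  25.1 -83.2]
```

View pics/crop.png

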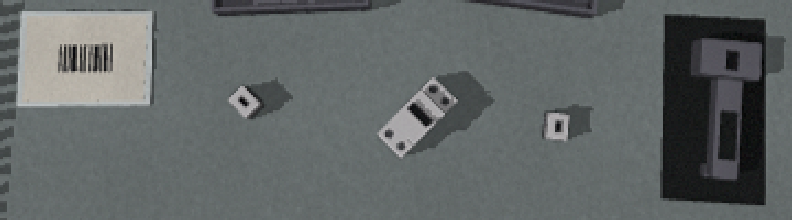

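```bash
python3 - <<'E'
from h import *
im,P,C=cam("top"); i=im.astype(int)
def show(nm,m,z,lo,u0,u1,v0,v1):
    k=np.zeros(m.shape,np.uint8); k[v0:v1,u0:u1]=m[v0:v1,u0:u1]
    cs,_=cv2.findContours(k,cv2.RETR_EXTERNAL,cv2.CHAIN_APPROX_NONE)
    for c in cs:
        if cv2.contourArea(c)>lo: print(nm,c[:,0].mean(0).round(),cv2.contourArea(c),mrect(P(c[:,0],z)))
print("px bench",im[180,260],"bin",im[180,210],"wall",im[150,178],"mat",im[290,390],"scan",im[275,410],im[235,405])
purple=(i[:,:,2]-i[:,:,1]>-1)&(i.max(2)>35)
show("bins",purple,.045,2000,170,370,130,225)
show("scan",(i.max(2)>45)&(purple),.046,60,380,430,215,300)
show("head",(i.max(2)>45)&(purple),.046,60,380,430,215,246)
show("handle",(i.max(2)>45)&(purple),.046,60,380,430,248,300)
k=(im.max(2)<110)
k2=np.zeros(k.shape,bool); k2[222:250,97:140]=k[222:250,97:140]
v,u=np.nonzero(k2); print("barcode",mrect(P(np.c_[u,v],.005)))
show("mat",(im.max(2)<40),.003,1000,375,432,210,310)
plan([.427,-.164,.2],-6)
E
```

```text
px bench [69 72 74] bin [85 84 91] wall [33 30 36] mat [21 27 25] scan [22 21 23] [86 83 91]
bins [268. 176.] 18038.5 [635.6 -11.2 482.1 229.6 -89.1]
scan [409. 256.] 1150.0 [ 448.8 -337.5  145.4   71.1   -2. ]
head [410. 236.] 509.5 [ 500.6 -339.3   71.1   41.7   88. ]
handle [408. 270.] 595.5 [ 426.  -332.7   99.5   38.4   -5. ]
barcode [489.9 353.8  59.5  26.9 -88.7]
mat [404. 259.] 3690.0 [ 449.9 -337.4  197.8  109.4   -2.1]
turn [-0.002  0.     0.979] shift [ 1.635 -1.649  0.072] t 0.25
```

Call:
move_arm:
  plan:
    - [[0, 0, 0.98], [0.82, -0.82, 0.04], 1]
    - [[0, 0, 0.98], [0.82, -0.82, 0.04], 1]
    - [[0, 0, 0.98], [0.82, -0.82, 0.04], 1]
    - [[0, 0, 0.98], [0.82, -0.82, 0.04], 1]
    - [[0, 0, 0.98], [0.82, -0.82, 0.04], 1]
  grip_force: 15

```text
time: 0.88
eef_pos: [0.344, -0.3788, 0.2065]
eef_rot: [-0.0, 0.999, -0.051, 0.0]
wrist_force: [0.4, -0.2, 0.4]
finger_gap: 0.0951
grasp_force: 0.0
```

```bash
python3 - <<'E'
from h import *
plan([.427,-.164,.2],-6)
E
```

```text
turn [-0.    -0.     0.006] shift [ 0.304 -1.111  0.033] t 0.88
```

Call:
move_arm:
  plan:
    - [[0, 0, 0], [0.3, -1, 0.03], 1]
    - [[0, 0, 0], [0.3, -1, 0.03], 1]
    - [[0, 0, 0], [0.3, -1, 0.03], 1]
    - [[0, 0, 0], [0.3, -1, 0.03], 1]
    - [[0, 0, 0], [0.3, -1, 0.03], 1]

```text
time: 1.5
eef_pos: [0.4244, -0.1884, 0.2008]
eef_rot: [0.0, 0.999, -0.052, 0.0]
wrist_force: [1.0, 0.3, -0.5]
finger_gap: 0.0952
grasp_force: 0.0
```

```bash
cat >> h.py <<'E'
def whites(P,im,z,th=130,lo=60):
    m=(im.min(2)>th).astype(np.uint8)
    cs,_=cv2.findContours(m,cv2.RETR_EXTERNAL,cv2.CHAIN_APPROX_NONE)
    for c in cs:
        if cv2.contourArea(c)>lo: print(c[:,0].mean(0).round(),cv2.contourArea(c),mrect(P(c[:,0],z)))
E
python3 - <<'E'
from h import *
im,P,C=cam("wrist"); whites(P,im,.036); print(C[:3,3])
cv2.imwrite("pics/w1.png",im[:,:,::-1])
plan([.427,-.164,.2],-6)
E
```

```text
[361. 362.] 64.5 [  96.3 -326.9   29.5   15.2   73.8]
[  7. 372.] 303.5 [-31.8 519.6 192.   73.2 -40.9]
[258. 295.] 4701.5 [ 261.4 -170.7  297.2   44.4   84.2]
[381. 173.] 358.0 [ 413.5 -342.    81.5   24.5   -4.7]
[412. 190.] 5314.5 [ 393.5 -389.   189.9  114.5  -37.9]
[10. 33.] 151.5 [687.3 156.1  28.7  23.2 -87.6]
[30. 21.] 170.0 [690.  110.5  27.3  23.5 -87.3]
[268. 106.] 77246.5 [ 510.7 -182.7  871.3  393.7   84.5]
[40. 71.] 3542.0 [621.4 124.3 154.1 147.6   3.5]
[15.  7.] 426.5 [720.5 148.1 100.7  38.5  66.1]
[ 0.49397193 -0.19557699  0.37167973]
turn [ 0.001 -0.    -0.   ] shift [ 0.001 -0.127  0.004] t 1.55
```

View pics/w1.png

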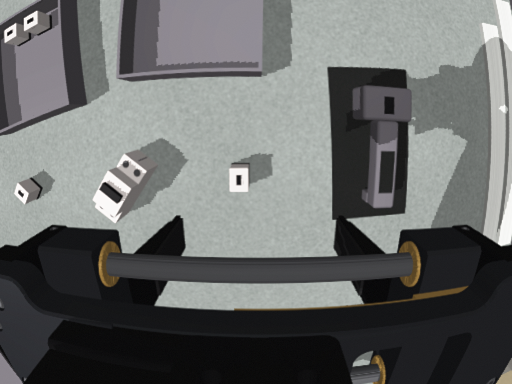

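```bash
python3 - <<'E'
from h import *
im,P,C=cam("wrist")
print(im[165:195:3,239].min(1), im[178,224:256:2].min(1))
whites(P,im,.036,215,100)
E
```

```text
[120 235 243 225  54  55  48 245 243 171] [162 167 203 244 244 238  45  24 176 237 243 236  92 113 110 114]
[507. 216.] 392.0 [ 3.265e+02 -5.794e+02  1.008e+02  3.310e+01 -5.000e-01]
[ 20. 193.] 140.5 [441.5 170.7  27.3  20.9  46.4]
[110. 195.] 625.0 [419.3   3.2  55.2  44.1 -43.5]
[237. 179.] 375.0 [ 424.2 -163.6   26.2   21.    -6.5]
[ 9. 33.] 114.5 [687.7 157.1  24.1  21.2 -87.9]
[488.  31.] 183.5 [ 604.3 -537.2   32.8   28.8  -89. ]
[30. 21.] 140.5 [690.5 110.2  25.2  21.2 -87.6]
[505.  23.] 472.5 [ 6.236e+02 -5.785e+02  8.280e+01  3.230e+01 -3.000e-01]
```

Call:
move_arm:
  plan:
    - [[0, 0, -0.01], [0.0, -0.12, 0.1], 0.6]
    - [[0, 0, -0.01], [0.0, -0.12, 0.4], 0.6]
    - [[0, 0, -0.01], [0.0, -0.12, 0.7], 0.6]
    - [[0, 0, -0.01], [0.0, -0.12, 0.9], 0.6]
    - [[0, 0, -0.01], [0.0, -0.12, 0.955], 0.6]
    - [[0, 0, -0.01], [0.0, -0.12, 0.955], 0.6]
    - [[0, 0, -0.01], [0.0, -0.12, 0.955], 0]
    - [[0, 0, -0.01], [0.0, -0.12, 0.955], 0]
    - [[0, 0, -0.01], [0.0, -0.12, 0.955], 0]
    - [[0, 0, -0.01], [0.0, -0.12, 0.955], 0]
  grip_force: 15

```text
time: 2.85
eef_pos: [0.4267, -0.1647, 0.0101]
eef_rot: [0.0, 0.999, -0.05, 0.0]
wrist_force: [-0.2, 0.7, 0.1]
finger_gap: 0.0222
grasp_force: 0.4
```

Call:
move_arm:
  plan:
    - [[0, 0, 0], [0, 0, -0.1], 0]
    - [[0, 0, 0], [0, 0, -0.3], 0]
    - [[0, 0, 0], [0, 0, -0.6], 0]
    - [[0, 0, 0], [0, 0, -0.6], 0]

```text
time: 3.35
eef_pos: [0.43, -0.1664, 0.1356]
eef_rot: [0.002, 0.999, -0.05, 0.005]
wrist_force: [0.6, 0.7, -0.4]
finger_gap: 0.0217
grasp_force: 15.0
```

```bash
python3 - <<'E'
from h import *
plan([.605,.095,.11],90)
E
```

```text
turn [ 0.023 -0.009 -3.191] shift [ 0.739 -1.388  0.13 ] t 3.35
```

Call:
move_arm:
  plan:
    - [[0, 0, 0], [0.1, -0.25, 0], 0]
    - [[0, 0, 0], [0.2, -0.5, 0], 0]
    - [[0, 0, 0], [0.3, -0.75, 0], 0]
    - [[0, 0, 0], [0.37, -0.99, 0], 0]
    - [[0, 0, 0], [0.37, -0.99, 0], 0]

```text
time: 3.98
eef_pos: [0.5198, 0.0277, 0.1282]
eef_rot: [-0.0, 0.999, -0.048, -0.001]
wrist_force: [-0.0, 0.3, -0.6]
finger_gap: 0.0219
grasp_force: 15.0
```

Call:
move_arm:
  plan:
    - [[0, 0, 0], [0.2, -0.2, 0], 0]
    - [[0, 0, 0], [0.4, -0.4, 0], 0]
    - [[0, 0, 0], [0.4, -0.4, 0], 0]
    - [[0, 0, 0], [0.4, -0.4, 0], 0]

```text
time: 4.47
eef_pos: [0.6064, 0.0958, 0.1282]
eef_rot: [0.0, 0.999, -0.05, -0.001]
wrist_force: [0.1, -0.5, -0.9]
finger_gap: 0.0217
grasp_force: 15.0
```

```bash
python3 - <<'E'
from h import *
plan([.611,.095,.016],-5.75)
im,P,C=cam("wrist"); print(C[:3,3])
cv2.imwrite("pics/w2.png",im[:,:,::-1])
E
```

```text
turn [ 0.002  0.005 -0.   ] shift [0.025 0.001 0.561] t 4.47
[0.67648109 0.08876135 0.29890588]
```

View pics/w2.png

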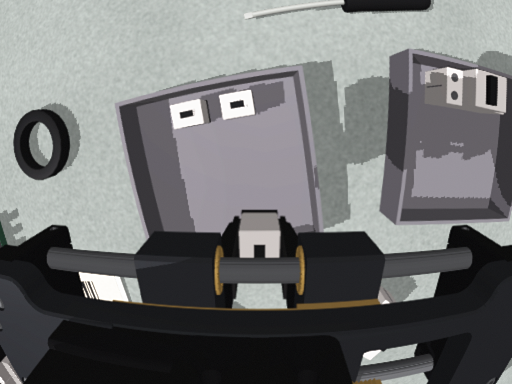

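```bash
python3 - <<'E'
from h import *
im,P,C=cam("wrist")
print(P([[117,103],[301,67],[323,225],[387,221],[410,49]],.045).round(4))
E
```

```text
[[ 0.7059  0.2155]
 [ 0.7148  0.0488]
 [ 0.5719  0.0391]
 [ 0.5679 -0.026 ]
 [ 0.7314 -0.0572]]
```

Call:
move_arm:
  plan:
    - [[0, 0, 0], [0.02, 0, 0.2], 0]
    - [[0, 0, 0], [0.02, 0, 0.4], 0]
    - [[0, 0, 0], [0.02, 0, 0.5], 0]
    - [[0, 0, 0], [0.02, 0, 0.54], 0]
    - [[0, 0, 0], [0.02, 0, 0.56], 0]
    - [[0, 0, 0], [0.02, 0, 0.565], 0]
    - [[0, 0, 0], [0.02, 0, 0.565], 0]

```text
time: 5.45
eef_pos: [0.6123, 0.0963, 0.0178]
eef_rot: [-0.0, 0.999, -0.05, 0.001]
wrist_force: [0.2, -0.6, -1.3]
finger_gap: 0.0221
grasp_force: 15.0
```

Call:
move_arm:
  plan:
    - [[0, 0, 0], [0, 0, 0.01], 0]
    - [[0, 0, 0], [0, 0, 0.017], 0]
    - [[0, 0, 0], [0, 0, 0.02], 0]
    - [[0, 0, 0], [0, 0, 0.02], 0]

```text
time: 5.95
eef_pos: [0.6119, 0.0963, 0.0141]
eef_rot: [-0.0, 0.999, -0.05, 0.0]
wrist_force: [-2.3, 0.1, 6.4]
finger_gap: 0.0222
grasp_force: 15.0
```

Call:
move_arm:
  plan:
    - [[0, 0, 0], [0, 0, 0], 0.38]
    - [[0, 0, 0], [0, 0, 0], 0.38]
    - [[0, 0, 0], [0, 0, 0], 0.38]
    - [[0, 0, 0], [0, 0, -0.1], 0.38]
    - [[0, 0, 0], [0, 0, -0.4], 0.38]
    - [[0, 0, 0], [0, 0, -0.7], 0.6]
    - [[0, 0, 0], [0, 0, -0.9], 0.6]
    - [[0, 0, 0], [0, 0, -0.9], 0.6]

```text
time: 6.95
eef_pos: [0.6145, 0.0964, 0.1998]
eef_rot: [-0.001, 0.999, -0.05, 0.006]
wrist_force: [-0.8, -0.0, -0.4]
finger_gap: 0.0559
grasp_force: 0.0
```

```bash
python3 - <<'E'
from h import *
plan([.443,.1705,.1],47)
im,P,C=cam("wrist"); whites(P,im,.038,200,100)
E
```

```text
turn [ 0.006 -0.021 -1.758] shift [-0.896 -0.282  0.49 ] t 6.95
[ 86. 285.] 195.0 [481.5 370.1  44.1  18.   -5.9]
[260. 184.] 436.0 [607.9  96.8  27.1  22.   -5.7]
[204. 123.] 436.0 [685.  152.3  28.2  22.3 -86.9]
[243. 116.] 454.5 [687.6 107.1  28.   22.2 -86.5]
[288.  36.] 124.0 [775.8  47.6  92.9   5.8 -82.4]
```

Call:
move_arm:
  plan:
    - [[0, 0, -0.35], [-0.25, -0.08, 0], 0.6]
    - [[0, 0, -0.7], [-0.5, -0.16, 0], 0.6]
    - [[0, 0, -1], [-0.75, -0.22, 0.1], 0.6]
    - [[0, 0, -1], [-0.9, -0.28, 0.2], 0.6]
    - [[0, 0, -1], [-0.9, -0.28, 0.2], 0.6]

```text
time: 7.62
eef_pos: [0.4339, 0.1699, 0.1488]
eef_rot: [0.0, 0.977, 0.211, -0.003]
wrist_force: [0.1, -0.5, -0.1]
finger_gap: 0.0568
grasp_force: 0.0
```

Call:
move_arm:
  plan:
    - [[0, 0, -0.35], [0, 0, 0], 0.6]
    - [[0, 0, -0.7], [0, 0, 0], 0.6]
    - [[0, 0, -0.76], [0, 0, 0], 0.6]
    - [[0, 0, -0.76], [0, 0, 0], 0.6]

```text
time: 8.12
eef_pos: [0.4383, 0.1696, 0.1525]
eef_rot: [0.0, 0.917, 0.398, -0.0]
wrist_force: [0.0, 0.9, 1.0]
finger_gap: 0.0568
grasp_force: 0.0
```

```bash
python3 - <<'E'
from h import *
im,P,C=cam("wrist"); whites(P,im,.036,200,200)
plan([.443,.1705,.01],47)
E
```

```text
[262. 185.] 520.5 [441.6 169.5  26.7  20.8  46.6]
[425. 130.] 382.0 [611.2  95.1  27.3  21.8  -6.1]
[462.  80.] 295.0 [691.3 105.7  27.7  21.2 -86.1]
[439.  48.] 330.5 [688.5 151.1  27.7  21.  -86.9]
[181.  40.] 9563.0 [486.2 341.9 134.8  94.3 -88.1]
turn [-0.     0.001 -0.002] shift [0.02  0.015 0.713] t 8.18
```

Call:
move_arm:
  plan:
    - [[0, 0, 0], [0.02, 0.02, 0.2], 0.6]
    - [[0, 0, 0], [0.02, 0.02, 0.45], 0.6]
    - [[0, 0, 0], [0.02, 0.02, 0.65], 0.6]
    - [[0, 0, 0], [0.02, 0.02, 0.71], 0.6]
    - [[0, 0, 0], [0.02, 0.02, 0.71], 0.6]
    - [[0, 0, 0], [0.02, 0.02, 0.71], 0]
    - [[0, 0, 0], [0.02, 0.02, 0.71], 0]
    - [[0, 0, 0], [0.02, 0.02, 0.71], 0]
    - [[0, 0, 0], [0.02, 0.02, 0.71], 0]
    - [[0, 0, 0], [0.02, 0.02, 0.71], 0]

```text
time: 9.43
eef_pos: [0.444, 0.1702, 0.0112]
eef_rot: [0.0, 0.917, 0.399, 0.0]
wrist_force: [-0.9, -0.3, 2.4]
finger_gap: 0.022
grasp_force: 15.0
```

Call:
move_arm:
  plan:
    - [[0, 0, 0], [0, 0, -0.1], 0]
    - [[0, 0, 0], [0, 0, -0.3], 0]
    - [[0, 0, 0], [0, 0, -0.6], 0]
    - [[0, 0, 0], [0, 0, -0.6], 0]

```text
time: 9.93
eef_pos: [0.4474, 0.1711, 0.1365]
eef_rot: [0.001, 0.917, 0.399, 0.006]
wrist_force: [-0.2, 0.5, -0.9]
finger_gap: 0.0222
grasp_force: 15.0
```

```bash
python3 - <<'E'
from h import *
plan([.607,.163,.1],47)
E
```

```text
turn [ 0.011 -0.018  0.002] shift [0.512 0.611 0.191] t 9.93
```

Call:
move_arm:
  plan:
    - [[0, 0, 0], [0.15, 0.18, 0], 0]
    - [[0, 0, 0], [0.3, 0.36, 0], 0]
    - [[0, 0, 0], [0.45, 0.53, 0], 0]
    - [[0, 0, 0], [0.51, 0.61, 0], 0]
    - [[0, 0, 0], [0.51, 0.61, 0], 0]
    - [[0, 0, 0], [0.51, 0.61, 0], 0]
    - [[0, 0, 0], [0.51, 0.61, 0.2], 0]
    - [[0, 0, 0], [0.51, 0.61, 0.35], 0]
    - [[0, 0, 0], [0.51, 0.61, 0.45], 0]
    - [[0, 0, 0], [0.51, 0.61, 0.5], 0]
    - [[0, 0, 0], [0.51, 0.61, 0.5], 0]

```text
time: 11.3
eef_pos: [0.6021, 0.1617, 0.0305]
eef_rot: [-0.0, 0.917, 0.399, -0.0]
wrist_force: [-1.3, 0.0, -0.2]
finger_gap: 0.0223
grasp_force: 15.0
```

Need 15 mm more (0.077).

Call:
move_arm:
  plan:
    - [[0, 0, 0], [0, 0, 0.03], 0]
    - [[0, 0, 0], [0, 0, 0.05], 0]
    - [[0, 0, 0], [0, 0, 0.065], 0]
    - [[0, 0, 0], [0, 0, 0.075], 0]
    - [[0, 0, 0], [0, 0, 0.078], 0]
    - [[0, 0, 0], [0, 0, 0.078], 0]

```text
time: 12.05
eef_pos: [0.6025, 0.1617, 0.0151]
eef_rot: [0.0, 0.917, 0.399, 0.0]
wrist_force: [-0.8, 0.1, 0.5]
finger_gap: 0.0221
grasp_force: 15.0
```

Call:
move_arm:
  plan:
    - [[0, 0, 0], [0, 0, 0], 0.38]
    - [[0, 0, 0], [0, 0, 0], 0.38]
    - [[0, 0, 0], [0, 0, 0], 0.38]
    - [[0, 0, 0], [0, 0, -0.1], 0.38]
    - [[0, 0, 0], [0, 0, -0.4], 0.38]
    - [[0, 0, 0], [0, 0, -0.7], 0.6]
    - [[0, 0, 0], [0, 0, -0.9], 0.8]
    - [[0, 0, 0], [0, 0, -0.9], 0.8]

```text
time: 13.05
eef_pos: [0.6054, 0.1622, 0.2023]
eef_rot: [0.001, 0.917, 0.399, 0.006]
wrist_force: [0.3, 0.2, -0.4]
finger_gap: 0.0608
grasp_force: 0.0
```

```bash
python3 - <<'E'
from h import *
im,P,C=cam("wrist"); whites(P,im,.038,200,200)
plan([.433,-.016,.15],136)
E
```

```text
[298. 216.] 341.5 [608.6  96.4  27.2  21.5  -5.5]
[256. 182.] 390.0 [600.2 160.7  27.2  19.8  47. ]
[342. 166.] 368.0 [687.7 106.6  27.2  21.1 -87. ]
[316. 139.] 404.0 [685.2 152.2  27.3  20.7 -86.2]
[102. 133.] 6661.0 [500.8 341.9 135.8  95.  -88.2]
[28.  8.] 257.5 [538.7 580.3  40.7  34.7   2.9]
turn [ 1.200e-02 -2.000e-03 -2.964e+00] shift [-1.234 -0.02   0.238] t 13.1
```

Call:
move_arm:
  plan:
    - [[0, 0, -0.35], [-0.25, 0, 0], 0.85]
    - [[0, 0, -0.7], [-0.5, 0, 0], 0.85]
    - [[0, 0, -1], [-0.75, 0, 0.1], 0.85]
    - [[0, 0, -1], [-1, 0, 0.15], 0.85]
    - [[0, 0, -1], [-1, 0, 0.15], 0.85]

```text
time: 13.72
eef_pos: [0.4624, 0.0139, 0.1615]
eef_rot: [-0.002, 0.783, 0.622, -0.002]
wrist_force: [-0.4, 0.7, -0.5]
finger_gap: 0.0808
grasp_force: 0.0
```

Call:
move_arm:
  plan:
    - [[0, 0, -0.35], [-0.2, -0.12, 0], 0.85]
    - [[0, 0, -0.7], [-0.2, -0.12, 0], 0.85]
    - [[0, 0, -1], [-0.2, -0.12, 0], 0.85]
    - [[0, 0, -1], [-0.2, -0.12, 0], 0.85]

```text
time: 14.22
eef_pos: [0.434, -0.0179, 0.1646]
eef_rot: [-0.0, 0.595, 0.804, -0.0]
wrist_force: [0.5, 0.5, 0.9]
finger_gap: 0.0808
grasp_force: 0.0
```

Call:
move_arm:
  plan:
    - [[0, 0, -0.35], [0, 0, 0], 0.85]
    - [[0, 0, -0.7], [0, 0, 0], 0.85]
    - [[0, 0, -0.96], [0, 0, 0], 0.85]
    - [[0, 0, -0.96], [0, 0, 0], 0.85]
    - [[0, 0, -0.96], [0, 0, 0], 0.85]

```text
time: 14.85
eef_pos: [0.4339, -0.0182, 0.1649]
eef_rot: [-0.0, 0.377, 0.926, 0.0]
wrist_force: [0.1, 0.1, 0.7]
finger_gap: 0.0808
grasp_force: 0.0
```

```bash
python3 - <<'E'
from h import *
im,P,C=cam("wrist"); whites(P,im,.05,200,150)
cv2.imwrite("pics/w3.png",im[:,:,::-1])
plan([.433,-.016,.033],136)
E
```

```text
[462. 183.] 235.5 [593.6 157.3  25.5  19.5  47.2]
[261. 197.] 1124.5 [437.6 -22.1  59.   36.7 -42.4]
[259. 151.] 655.5 [406.1   7.2  33.9  18.6  45.7]
[476.  33.] 4148.5 [471.9 310.4 128.4  89.6 -88.3]
turn [-0.    -0.001 -0.009] shift [0.011 0.005 0.66 ] t 14.9
```

View pics/w3.png

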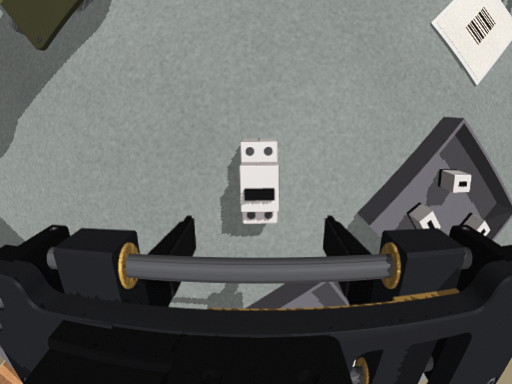

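```bash
python3 - <<'E'
from h import *
im,P,C=cam("wrist"); print(P([[259,141],[259,222],[259,167]],.044), P([[259,167],[259,205]],.066))
E
```

```text
[[ 0.39938147  0.01425708]
 [ 0.45963308 -0.04437393]
 [ 0.41798357 -0.00384407]] [[ 0.41526794 -0.00118918]
 [ 0.44144113 -0.02665849]]
```

Call:
move_arm:
  plan:
    - [[0, 0, 0], [0.01, 0.01, 0.2], 0.85]
    - [[0, 0, 0], [0.01, 0.01, 0.4], 0.85]
    - [[0, 0, 0], [0.01, 0.01, 0.6], 0.85]
    - [[0, 0, 0], [0.01, 0.01, 0.66], 0.85]
    - [[0, 0, 0], [0.01, 0.01, 0.66], 0.85]
    - [[0, 0, 0], [0.01, 0.01, 0.66], 0]
    - [[0, 0, 0], [0.01, 0.01, 0.66], 0]
    - [[0, 0, 0], [0.01, 0.01, 0.66], 0]
    - [[0, 0, 0], [0.01, 0.01, 0.66], 0]
    - [[0, 0, 0], [0.01, 0.01, 0.66], 0]
    - [[0, 0, 0], [0.01, 0.01, 0.66], 0]
  grip_force: 30

```text
time: 16.32
eef_pos: [0.4336, -0.0158, 0.0332]
eef_rot: [-0.0, 0.376, 0.927, -0.0]
wrist_force: [-1.5, -1.1, 2.7]
finger_gap: 0.0356
grasp_force: 30.0
```

Call:
move_arm:
  plan:
    - [[0, 0, 0], [0, 0, -0.1], 0]
    - [[0, 0, 0], [0, 0, -0.3], 0]
    - [[0, 0, 0], [0, 0, -0.6], 0]
    - [[0, 0, 0], [0, 0, -0.6], 0]

```text
time: 16.82
eef_pos: [0.4373, -0.016, 0.1584]
eef_rot: [0.005, 0.376, 0.927, 0.001]
wrist_force: [-0.4, -0.4, -2.4]
finger_gap: 0.0359
grasp_force: 30.0
```

```bash
python3 - <<'E'
from h import *
plan([.62,-.11,.15],83.5)
im,P,C=cam("top"); i=im.astype(int)
d=i[:,:,2]-i[:,:,1]
m=((d>=-1)&(i.max(2)>35)).astype(np.uint8)
m=cv2.morphologyEx(m,cv2.MORPH_OPEN,np.ones((3,3)))
k=np.zeros_like(m);k[135:225,275:370]=m[135:225,275:370]
cs,_=cv2.findContours(k,cv2.RETR_EXTERNAL,cv2.CHAIN_APPROX_NONE)
c=max(cs,key=cv2.contourArea); print(cv2.contourArea(c),mrect(P(c[:,0],.045)))
v=np.array([[433,208],[537,215],[525,325],[419,311]])/1.5; print(P(v[:2],.045),P(v[2:],0.0))
E
```

```text
turn [0.019 0.01  1.746] shift [-0.983  0.298  0.052] t 16.82
7852.5 [ 632.2 -139.1  225.8  215.3  -89.1]
[[ 0.72944646 -0.05763829]
 [ 0.72050537 -0.22379116]] [[ 0.54836884 -0.21104223]
 [ 0.56783053 -0.03868708]]
```

Call:
move_arm:
  plan:
    - [[0, 0, 0.3], [-0.2, 0.05, 0], 0]
    - [[0, 0, 0.6], [-0.4, 0.1, 0], 0]
    - [[0, 0, 0.9], [-0.6, 0.15, 0], 0]
    - [[0, 0, 1], [-0.8, 0.2, 0], 0]
    - [[0, 0, 1], [-0.95, 0.22, 0], 0]
    - [[0, 0, 1], [-0.95, 0.22, 0], 0]

```text
time: 17.62
eef_pos: [0.6002, -0.1169, 0.1495]
eef_rot: [-0.002, 0.603, 0.798, -0.001]
wrist_force: [-0.3, 0.2, -2.1]
finger_gap: 0.0358
grasp_force: 30.0
```

Call:
move_arm:
  plan:
    - [[0, 0, 0.3], [0, 0, 0], 0]
    - [[0, 0, 0.6], [0, 0, 0], 0]
    - [[0, 0, 0.7], [0, 0, 0], 0]
    - [[0, 0, 0.7], [0, 0, 0], 0]

```text
time: 18.12
eef_pos: [0.5991, -0.1154, 0.151]
eef_rot: [-0.002, 0.738, 0.675, -0.001]
wrist_force: [-0.7, 0.3, -2.1]
finger_gap: 0.0357
grasp_force: 30.0
```

```bash
python3 - <<'E'
from h import *
im,P,C=cam("wrist")
cv2.imwrite("pics/w4.png",im[:,:,::-1])
plan([.621,-.131,.039],85)
E
```

```text
turn [-0.006 -0.001 -0.002] shift [-0.068  0.116  0.561] t 18.18
```

View pics/w4.png

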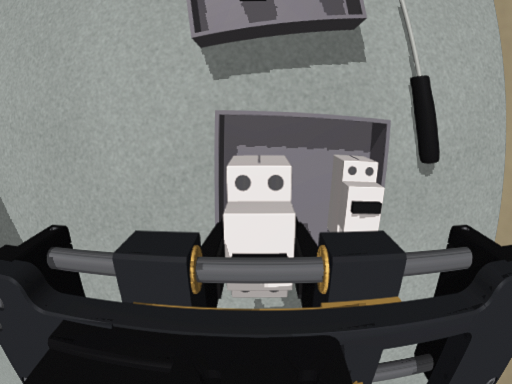

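Call:
move_arm:
  plan:
    - [[0, 0, 0], [-0.07, 0.12, 0], 0]
    - [[0, 0, 0], [-0.07, 0.12, 0], 0]
    - [[0, 0, 0], [-0.07, 0.12, 0.2], 0]
    - [[0, 0, 0], [-0.07, 0.12, 0.35], 0]
    - [[0, 0, 0], [-0.07, 0.12, 0.45], 0]
    - [[0, 0, 0], [-0.07, 0.12, 0.52], 0]
    - [[0, 0, 0], [-0.07, 0.12, 0.54], 0]
    - [[0, 0, 0], [-0.07, 0.12, 0.54], 0]
    - [[0, 0, 0], [-0.07, 0.12, 0.54], 0]

```text
time: 19.3
eef_pos: [0.6244, -0.1326, 0.0464]
eef_rot: [0.001, 0.738, 0.675, 0.001]
wrist_force: [0.1, 0.4, -2.4]
finger_gap: 0.0358
grasp_force: 30.0
```

Need 9 mm down to 0.0372 (0.046).

Call:
move_arm:
  plan:
    - [[0, 0, 0], [0, 0, 0.02], 0]
    - [[0, 0, 0], [0, 0, 0.035], 0]
    - [[0, 0, 0], [0, 0, 0.045], 0]
    - [[0, 0, 0], [0, 0, 0.048], 0]
    - [[0, 0, 0], [0, 0, 0.048], 0]

```text
time: 19.92
eef_pos: [0.6235, -0.1324, 0.0372]
eef_rot: [-0.0, 0.738, 0.675, -0.0]
wrist_force: [-4.5, 1.2, 6.6]
finger_gap: 0.036
grasp_force: 30.0
```

Call:
move_arm:
  plan:
    - [[0, 0, 0], [0, 0, 0], 0.52]
    - [[0, 0, 0], [0, 0, 0], 0.52]
    - [[0, 0, 0], [0, 0, 0], 0.52]
    - [[0, 0, 0], [0, 0, -0.1], 0.52]
    - [[0, 0, 0], [0, 0, -0.4], 0.52]
    - [[0, 0, 0], [0, 0, -0.7], 0.6]
    - [[0, 0, 0], [0, 0, -0.85], 0.8]
    - [[0, 0, 0], [0, 0, -0.85], 0.8]

```text
time: 20.92
eef_pos: [0.6257, -0.133, 0.2113]
eef_rot: [0.004, 0.738, 0.675, 0.002]
wrist_force: [0.3, 0.0, 0.1]
finger_gap: 0.0717
grasp_force: 0.0
```

```bash
python3 - <<'E'
from h import *
im,P,C=cam("wrist"); whites(P,im,.06,200,150)
plan([.45,-.3365,.2],-4)
E
```

```text
[312. 297.] 253.0 [ 680.1 -294.1   40.3   22.    10.5]
[254. 187.] 883.5 [ 620.9 -138.    58.5   35.9   84.8]
[319. 178.] 782.5 [ 694.7 -137.2   46.2   36.3   83.1]
[255. 148.] 510.0 [624.7 -96.3  32.7  18.7  -5.2]
[318. 147.] 481.5 [ 694.  -101.6   33.8   19.6   -6.3]
turn [ 0.007 -0.004  2.962] shift [-1.093 -0.777  0.037] t 20.98
```

Call:
move_arm:
  plan:
    - [[0, 0, 0.35], [-0.2, -0.15, 0], 0.75]
    - [[0, 0, 0.7], [-0.4, -0.3, 0], 0.75]
    - [[0, 0, 1], [-0.6, -0.45, 0], 0.75]
    - [[0, 0, 1], [-0.8, -0.6, 0], 0.75]
    - [[0, 0, 1], [-1, -0.75, 0], 0.75]
    - [[0, 0, 1], [-1, -0.75, 0], 0.75]

```text
time: 21.72
eef_pos: [0.4534, -0.3193, 0.2031]
eef_rot: [-0.002, 0.889, 0.459, -0.001]
wrist_force: [-1.1, -0.6, -0.0]
finger_gap: 0.0714
grasp_force: 0.0
```

Call:
move_arm:
  plan:
    - [[0, 0, 0.35], [0, 0, 0], 0.75]
    - [[0, 0, 0.7], [0, 0, 0], 0.75]
    - [[0, 0, 1], [0, 0, 0], 0.75]
    - [[0, 0, 1], [0, 0, 0], 0.75]

```text
time: 22.22
eef_pos: [0.4562, -0.3169, 0.2039]
eef_rot: [-0.001, 0.976, 0.217, -0.001]
wrist_force: [0.7, -0.8, -0.4]
finger_gap: 0.0714
grasp_force: 0.0
```

Call:
move_arm:
  plan:
    - [[0, 0, 0.35], [0, 0, 0], 0.75]
    - [[0, 0, 0.7], [0, 0, 0], 0.75]
    - [[0, 0, 0.96], [0, 0, 0], 0.75]
    - [[0, 0, 0.96], [0, 0, 0], 0.75]
    - [[0, 0, 0.96], [0, 0, 0], 0.75]

```text
time: 22.85
eef_pos: [0.4562, -0.3178, 0.205]
eef_rot: [-0.0, 0.999, -0.033, -0.0]
wrist_force: [-0.2, 0.1, 0.3]
finger_gap: 0.071
grasp_force: 0.0
```

```bash
python3 - <<'E'
from h import *
im,P,C=cam("wrist")
cv2.imwrite("pics/w5.png",im[:,:,::-1])
plan([.45,-.3365,.2],-4); print(r.read_state()["eef_pos"])
E
```

```text
turn [-0.001  0.001  0.007] shift [-0.025  0.095  0.025] t 22.9
[ 0.45618193 -0.3178399   0.20509047]
```

View pics/w5.png

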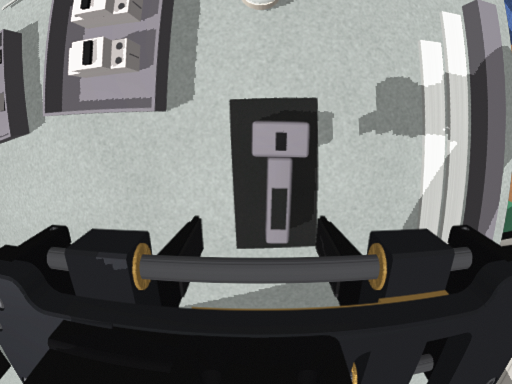

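```bash
python3 - <<'E'
from h import *
im,P,C=cam("wrist"); print(C[:3,3])
g=im.max(2); print(g[138,240:325:4],g[200,255:300:3],g[225:250:2,283])
def rect(v0,v1,th):
    k=np.zeros(g.shape,np.uint8); k[v0:v1,236:312]=g[v0:v1,236:312]>th
    c=max(cv2.findContours(k,cv2.RETR_EXTERNAL,cv2.CHAIN_APPROX_NONE)[0],key=cv2.contourArea)[:,0]
    print(th,c.min(0),c.max(0),mrect(P(c,.049)))
for th in(90,130): rect(110,153,th); rect(164,244,th); rect(110,244,th)
k=((g<45)*1).astype(np.uint8); k[:,:225]=0;k[:,320:]=0;k[:90]=0;k[200:]=0
v,u=np.nonzero(k); 
L=[];Rr=[]
for row in range(105,200,5):
    uu=np.nonzero(k[row])[0]; L.append([uu.min(),row]);Rr.append([uu.max()+1,row])
for E in(L,Rr):
    q=P(E,.003); f=np.polyfit(q[:,0],q[:,1],1); print("mat edge y at .45",np.polyval(f,.45),np.degrees(np.arctan(f[0])))
col=np.nonzero(k[:,245])[0]; print(P([[245,col.min()]],.003))
E
```

```text
[ 0.52603895 -0.32259666  0.37594711]
[ 42  42  41 121 159 157 157 158 158  50  36  33 156 155 154 154 156  91
  28  30 130 131] [ 42  40  42  41 133 146  39  41  42  42  43 138  36  28  29] [ 41  40  83 152 152 152 152 152 154  85  39 107 187]
90 [252 121] [308 152] [ 501.5 -344.    61.9   34.3   86.1]
90 [266 164] [291 242] [ 424.2 -337.3   94.8   27.    -4.6]
90 [266 158] [291 242] [ 427.6 -337.6  101.6   27.    -4.6]
130 [253 123] [307 152] [ 500.7 -343.8   59.8   32.3   86.8]
130 [266 164] [289 242] [ 424.2 -336.9   94.8   24.6   -4.7]
130 [253 123] [307 156] [ 498.7 -343.7   59.5   36.9   86.1]
mat edge y at .45 -0.2848874216283258 -1.9212296853212156
mat edge y at .45 -0.39187072888164026 -2.5185102018883985
[[ 0.54695691 -0.30624894]]
```

```bash
python3 - <<'E'
from h import *
plan([.45,-.339,.0165],-4.5)
E
```

```text
turn [-0.001  0.001  0.023] shift [-0.023  0.107  0.943] t 22.95
```

Call:
move_arm:
  plan:
    - [[0, 0, 0.023], [-0.023, 0.107, 0.1], 0.75]
    - [[0, 0, 0.023], [-0.023, 0.107, 0.4], 0.75]
    - [[0, 0, 0.023], [-0.023, 0.107, 0.65], 0.75]
    - [[0, 0, 0.023], [-0.023, 0.107, 0.85], 0.75]
    - [[0, 0, 0.023], [-0.023, 0.107, 0.93], 0.75]
    - [[0, 0, 0.023], [-0.023, 0.107, 0.94], 0.75]
    - [[0, 0, 0.023], [-0.023, 0.107, 0.94], 0.75]
  grip_force: 30

```text
time: 23.82
eef_pos: [0.4511, -0.3404, 0.0191]
eef_rot: [0.001, 0.999, -0.04, 0.001]
wrist_force: [0.1, -0.4, 0.2]
finger_gap: 0.0715
grasp_force: 0.0
```

```bash
python3 - <<'E'
from h import *
plan([.45,-.339,.0165],-4.5)
E
```

```text
turn [ 0.003 -0.004 -0.004] shift [-0.006 -0.006  0.013] t 23.82
```

Call:
move_arm:
  plan:
    - [[0, 0, 0], [-0.005, -0.005, 0.011], 0.75]
    - [[0, 0, 0], [-0.005, -0.005, 0.011], 0]
    - [[0, 0, 0], [-0.005, -0.005, 0.011], 0]
    - [[0, 0, 0], [-0.005, -0.005, 0.011], 0]
    - [[0, 0, 0], [-0.005, -0.005, 0.011], 0]
    - [[0, 0, 0], [-0.005, -0.005, 0.011], 0]
  grip_force: 30

```text
time: 24.58
eef_pos: [0.4492, -0.3383, 0.0153]
eef_rot: [0.0, 0.999, -0.04, 0.0]
wrist_force: [-0.5, -0.4, 1.9]
finger_gap: 0.0277
grasp_force: 30.0
```

Call:
move_arm:
  plan:
    - [[0, 0, 0], [0, 0, -0.05], 0]
    - [[0, 0, 0], [0, 0, -0.15], 0]
    - [[0, 0, 0], [0, 0, -0.4], 0]
    - [[0, 0, 0], [0, 0, -0.65], 0]
    - [[0, 0, 0], [0, 0, -0.65], 0]
    - [[0, 0, 0], [0, 0, -0.65], 0]

```text
time: 25.32
eef_pos: [0.4489, -0.3378, 0.1455]
eef_rot: [-0.0, 0.999, -0.04, -0.0]
wrist_force: [-0.2, 0.5, -2.6]
finger_gap: 0.0277
grasp_force: 30.0
```

```bash
python3 - <<'E'
from h import *
plan([.44,.3525,.15],1.8)
# barcode from top, finer
im,P,C=cam("top"); g=im.max(2).astype(float)
w=np.clip(150-g[222:250,97:140],0,None); w[w<40]=0
v,u=np.mgrid[222:250,97:140]; print("barcode",P([[ (w*u).sum()/w.sum(),(w*v).sum()/w.sum()]],.005))
m=(im.min(2)>130).astype(np.uint8); m[:,160:]=0;m[:,:80]=0
c=max(cv2.findContours(m,cv2.RETR_EXTERNAL,cv2.CHAIN_APPROX_NONE)[0],key=cv2.contourArea); print("card",mrect(P(c[:,0],.004)))
E
```

```text
turn [-0.     0.    -0.214] shift [-0.322 -3.437 -0.023] t 25.32
barcode [[0.48903903 0.3533757 ]]
card [488.  354.5 149.5 105.1 -88.7]
```

Call:
move_arm:
  plan:
    - [[0, 0, -0.1], [-0.02, -0.25, 0], 0]
    - [[0, 0, -0.2], [-0.04, -0.5, 0], 0]
    - [[0, 0, -0.2], [-0.06, -0.75, 0], 0]
    - [[0, 0, -0.2], [-0.07, -1, 0], 0]

```text
time: 25.88
eef_pos: [0.4497, -0.1355, 0.1429]
eef_rot: [-0.001, 1.0, 0.012, -0.002]
wrist_force: [0.6, 0.7, -2.2]
finger_gap: 0.0278
grasp_force: 30.0
```

Call:
move_arm:
  plan:
    - [[0, 0, 0], [0, -0.25, 0], 0]
    - [[0, 0, 0], [0, -0.5, 0], 0]
    - [[0, 0, 0], [0, -0.75, 0], 0]
    - [[0, 0, 0], [0, -1, 0], 0]

```text
time: 26.38
eef_pos: [0.4448, 0.0638, 0.1431]
eef_rot: [0.0, 1.0, 0.012, -0.002]
wrist_force: [1.6, 0.3, -1.7]
finger_gap: 0.0276
grasp_force: 30.0
```

Call:
move_arm:
  plan:
    - [[0, 0, 0], [0, -0.25, 0], 0]
    - [[0, 0, 0], [0, -0.5, 0], 0]
    - [[0, 0, 0], [0, -0.75, 0], 0]
    - [[0, 0, 0], [0, -0.95, 0], 0]
    - [[0, 0, 0], [0, -0.95, 0], 0]
    - [[0, 0, 0], [0, -0.95, 0], 0]

```text
time: 27.12
eef_pos: [0.4409, 0.2515, 0.1435]
eef_rot: [0.001, 1.0, 0.012, -0.002]
wrist_force: [0.9, 0.6, -3.0]
finger_gap: 0.0283
grasp_force: 30.0
```

```bash
python3 - <<'E'
from h import *
plan([.44,.3525,.12],1.3)
for n in("top","wrist"):
    im,P,C=cam(n); cv2.imwrite(f"pics/card_{n}.png",im[:,:,::-1])
a=cv2.imread("pics/card_top.png")[150:330,60:220]; b=cv2.imread("pics/card_wrist.png")
a=cv2.resize(a,(341,384)); cv2.imwrite("pics/card.png",cv2.resize(np.hstack([a,b]),(798,359)))
E
```

```text
turn [0.003 0.006 0.003] shift [ 0.008 -0.505  0.117] t 27.12
```

View pics/card.png

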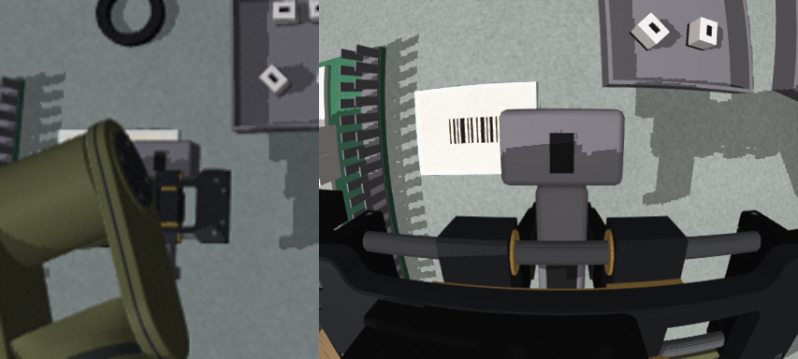

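```bash
python3 - <<'E'
from h import *
im,P,C=cam("wrist"); st=r.read_state(); print(st["eef_pos"])
print("left end mid",P([[139.5,139]],.005))
g=im.max(2).astype(int); k=((g>60)&(g<185)).astype(np.uint8)
k[:, :190]=0;k[:,330:]=0;k[:105]=0;k[200:]=0
print("cols",g[140,185:345:6]); print("rows",g[105:215:5,238])
# head corner-ish edges in composite coords -> image
pts=np.array([[501,147],[623,147],[562,110],[530,185],[600,185]])/.9355-[341,0]
print(P(pts,st["eef_pos"][2]-.0153+.049))
E
```

```text
[0.4417718  0.25107489 0.14460225]
left end mid [[0.48715321 0.38343833]]
cols [ 58 244 138 138 137 138 139 138 137 136 137 127 104 116 138 136 135 135
 136 135 136 136 135  97 167 160 166]
rows [174 160 148 116 138 138 137 137 137 136  88  89  88  88  87  87  87  86
  75  69  84  87]
[[0.49196758 0.28268493]
 [0.49341332 0.2213149 ]
 [0.51073129 0.25244845]
 [0.47248274 0.26795921]
 [0.47331359 0.23200132]]
```

Call:
move_arm:
  plan:
    - [[0, 0, 0], [0, -0.2, 0], 0]
    - [[0, 0, 0], [0, -0.4, 0.05], 0]
    - [[0, 0, 0], [0, -0.5, 0.15], 0]
    - [[0, 0, 0], [0, -0.5, 0.27], 0]
    - [[0, 0, 0], [0, -0.5, 0.36], 0]
    - [[0, 0, 0], [0, -0.5, 0.375], 0]
    - [[0, 0, 0], [0, -0.5, 0.375], 0]
    - [[0, 0, 0], [0, -0.5, 0.375], 0]

```text
time: 28.28
eef_pos: [0.4405, 0.3525, 0.0716]
eef_rot: [-0.001, 1.0, 0.012, 0.001]
wrist_force: [0.0, 0.1, -2.1]
finger_gap: 0.028
grasp_force: 30.0
```

```bash
python3 - <<'E'
from h import *
plan([.4385,.352,.0673],1.3); print(r.read_state()["eef_pos"])
E
```

```text
turn [-0.002 -0.004  0.002] shift [-0.01   0.002  0.021] t 28.27
[0.44047317 0.35248807 0.07156679]
```

Call:
move_arm:
  plan:
    - [[0, 0, 0], [-0.01, 0, 0.02], 0]
    - [[0, 0, 0], [-0.01, 0, 0.02], 0]
    - [[0, 0, 0], [-0.01, 0, 0.02], 0]
    - [[0, 0, 0], [-0.01, 0, 0.02], 0]

```text
time: 28.78
eef_pos: [0.4376, 0.3523, 0.0664]
eef_rot: [-0.0, 1.0, 0.012, 0.0]
wrist_force: [1.7, 0.5, -1.3]
finger_gap: 0.0278
grasp_force: 30.0
```

Call:
move_arm:
  plan:
    - [[0, 0, 0], [0, 0, 0], 0]
    - [[0, 0, 0], [0, 0, 0], 0]
    - [[0, 0, 0], [0, 0, 0], 0]
    - [[0, 0, 0], [0, 0, 0], 0]
    - [[0, 0, 0], [0, 0, 0], 0]
    - [[0, 0, 0], [0, 0, 0], 0]
    - [[0, 0, 0], [0, 0, 0], 0]
    - [[0, 0, 0], [0, 0, 0], 0]
    - [[0, 0, 0], [0, 0, 0], 0]
    - [[0, 0, 0], [0, 0, 0], 0]
    - [[0, 0, 0], [0, 0, 0], 0]
    - [[0, 0, 0], [0, 0, 0], 0]

```text
time: 30.28
eef_pos: [0.4376, 0.3522, 0.0662]
eef_rot: [0.0, 1.0, 0.012, 0.0]
wrist_force: [-0.5, 0.0, -2.7]
finger_gap: 0.0277
grasp_force: 30.0
```

```bash
python3 - <<'E'
from h import *
im,P,C=cam("wrist"); cv2.imwrite("pics/hold.png",im[60:300,100:420,::-1])
E
```

```text
(no output)
```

View pics/hold.png

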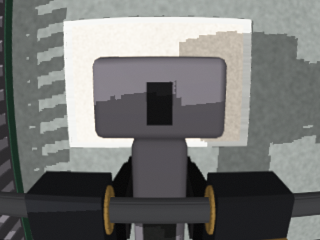

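Call:
move_arm:
  plan:
    - [[0, 0, 0], [0, 0, -0.1], 0]
    - [[0, 0, 0], [0, 0, -0.25], 0]
    - [[0, 0, 0], [0, 0.2, -0.37], 0]
    - [[0, 0, 0], [0, 0.45, -0.38], 0]
    - [[0, 0, 0], [0, 0.7, -0.38], 0]
    - [[0, 0, 0], [0, 0.95, -0.38], 0]

```text
time: 31.08
eef_pos: [0.4426, 0.161, 0.1442]
eef_rot: [-0.0, 1.0, 0.012, 0.001]
wrist_force: [0.5, 0.8, -2.4]
finger_gap: 0.0279
grasp_force: 30.0
```

Call:
move_arm:
  plan:
    - [[0, 0, 0.113], [0, 0.25, 0], 0]
    - [[0, 0, 0.113], [0, 0.5, 0], 0]
    - [[0, 0, 0.113], [0, 0.75, 0], 0]
    - [[0, 0, 0.113], [0, 1, 0], 0]

```text
time: 31.58
eef_pos: [0.4474, -0.0394, 0.1442]
eef_rot: [0.0, 1.0, -0.018, 0.002]
wrist_force: [-0.2, -0.5, -2.5]
finger_gap: 0.0278
grasp_force: 30.0
```

Call:
move_arm:
  plan:
    - [[0, 0, 0], [0, 0.25, 0], 0]
    - [[0, 0, 0], [0, 0.5, 0], 0]
    - [[0, 0, 0], [0, 0.75, 0], 0]
    - [[0, 0, 0], [0, 0.95, 0], 0]
    - [[0, 0, 0], [0, 0.95, 0], 0]
    - [[0, 0, 0], [0, 0.95, 0], 0]

```text
time: 32.33
eef_pos: [0.4404, -0.2273, 0.1431]
eef_rot: [0.0, 1.0, -0.018, 0.0]
wrist_force: [0.1, 0.2, -2.8]
finger_gap: 0.0277
grasp_force: 30.0
```

```bash
python3 - <<'E'
from h import *
plan([.45,-.338,.03],-2.1); print(r.read_state()["eef_pos"])
im,P,C=cam("top"); m=(im.max(2)<32).astype(np.uint8); 
E
```

```text
turn [ 0.    -0.002  0.002] shift [0.067 0.551 0.566] t 32.33
[ 0.44043824 -0.22734609  0.14311411]
```

Call:
move_arm:
  plan:
    - [[0, 0, 0], [0.03, 0.2, 0], 0]
    - [[0, 0, 0], [0.067, 0.4, 0], 0]
    - [[0, 0, 0], [0.067, 0.55, 0.1], 0]
    - [[0, 0, 0], [0.067, 0.55, 0.3], 0]
    - [[0, 0, 0], [0.067, 0.55, 0.45], 0]
    - [[0, 0, 0], [0.067, 0.55, 0.56], 0]
    - [[0, 0, 0], [0.067, 0.55, 0.56], 0]
    - [[0, 0, 0], [0.067, 0.55, 0.56], 0]

```text
time: 33.38
eef_pos: [0.4508, -0.3378, 0.0315]
eef_rot: [0.001, 1.0, -0.017, 0.001]
wrist_force: [0.7, -0.8, -1.5]
finger_gap: 0.0279
grasp_force: 30.0
```

```bash
python3 - <<'E'
from h import *
plan([.45,-.338,.0155],-2.1); print(r.read_state()["eef_pos"])
E
```

```text
turn [ 0.002 -0.003  0.005] shift [-0.004  0.001  0.08 ] t 33.38
[ 0.45076317 -0.33783169  0.03152587]
```

Call:
move_arm:
  plan:
    - [[0, 0, 0], [0, 0, 0.03], 0]
    - [[0, 0, 0], [0, 0, 0.055], 0]
    - [[0, 0, 0], [0, 0, 0.07], 0]
    - [[0, 0, 0], [0, 0, 0.078], 0]
    - [[0, 0, 0], [0, 0, 0.081], 0]
    - [[0, 0, 0], [0, 0, 0.081], 0]

```text
time: 34.12
eef_pos: [0.4497, -0.338, 0.0153]
eef_rot: [-0.0, 1.0, -0.018, -0.0]
wrist_force: [-4.1, 3.3, 6.0]
finger_gap: 0.0281
grasp_force: 30.0
```

```bash
python3 - <<'E'
from h import *
print(r.read_state()["eef_pos"],r.read_state()["wrist_force"],yawnow())
E
```

```text
[ 0.44967792 -0.33796492  0.01525317] [-4.07004808  3.26375191  6.0038293 ] -2.014025842967452
```

Contact made; release slowly, lift clear.

Call:
move_arm:
  plan:
    - [[0, 0, 0], [0, 0, 0], 0.5]
    - [[0, 0, 0], [0, 0, 0], 0.6]
    - [[0, 0, 0], [0, 0, 0], 0.7]
    - [[0, 0, 0], [0, 0, 0], 0.7]
    - [[0, 0, 0], [0, 0, -0.1], 0.7]
    - [[0, 0, 0], [0, 0, -0.4], 0.7]
    - [[0, 0, 0], [0, 0, -0.7], 0.7]
    - [[0, 0, 0], [0, 0, -0.9], 0.7]
    - [[0, 0, 0], [0, 0, -0.9], 0.7]
    - [[0, 0, 0], [0, 0, -0.9], 0.7]

```text
time: 35.38
eef_pos: [0.4495, -0.3378, 0.1942]
eef_rot: [0.0, 1.0, -0.018, 0.0]
wrist_force: [1.1, -0.2, 0.4]
finger_gap: 0.0667
grasp_force: 0.0
```

```bash
python3 - <<'E'
from h import *
im,P,C=cam("wrist"); cv2.imwrite("pics/end.png",im[:,:,::-1]); g=im.max(2)
whites(P,im,.049,200,150)
def rect(v0,v1,th=90):
    k=np.zeros(g.shape,np.uint8); k[v0:v1,236:312]=g[v0:v1,236:312]>th
    c=max(cv2.findContours(k,cv2.RETR_EXTERNAL,cv2.CHAIN_APPROX_NONE)[0],key=cv2.contourArea)[:,0]
    print(c.min(0),c.max(0),mrect(P(c,.049)))
rect(110,153);rect(170,240)
k=(g<45); L=[];Rr=[]
for row in range(110,200,5):
    uu=np.nonzero(k[row,200:340])[0]+200; L.append([uu.min(),row]);Rr.append([uu.max()+1,row])
for E in(L,Rr):
    q=P(E,.003); f=np.polyfit(q[:,0],q[:,1],1); print("mat edge",np.polyval(f,.45),np.degrees(np.arctan(f[0])))
E
```

```text
[424. 155.] 3500.0 [ 497.1 -538.7  239.7   33.     0. ]
[71. 46.] 511.0 [ 626.8 -113.8   49.8   43.4   85.3]
[450. 125.] 3897.0 [ 5.066e+02 -5.786e+02  3.091e+02  3.330e+01  2.000e-01]
[236 117] [288 152] [ 499.5 -342.5   55.5   37.6   88.1]
[247 170] [270 239] [ 420.9 -336.1   80.8   26.6   -2. ]
mat edge -0.2845143939419739 -2.1675795872257257
mat edge -0.39153317784284847 -2.624549166511134
```

View pics/end.png

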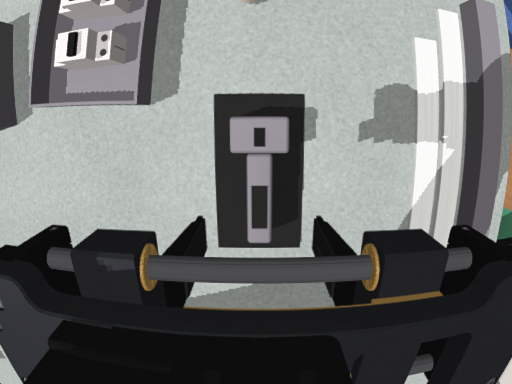

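The picture shows the scanner lying straight along the middle of the mat (head at (259,135), mat cols 215–304). Axis is within about 1 mm and 0.5° of the mat's.

```bash
python3 -c "
from rig import r
print(r.sign_off())"
```

```text
the job is handed in; nothing more can be done
None
```

The job is handed in: the breaker and both relays were set down in their own bins, the scanner was held level about 5 cm over the barcode for 1.5 s and laid back along the middle of its mat, at about 35 s of the 72 s limit; the judge's verdict was not shown.

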